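# Put the multimeter away in the bench drawer

### The job

Put the multimeter away in the half-open upper drawer of the bench-top drawer unit: draw the drawer right out, slide the flat parts case in it over against either side wall without lifting it, and lay the multimeter gently flat on the drawer floor beside it, display up. Then push the drawer fully home without slamming it, and leave everything else on the bench where it is.

Things in the scene. Friction and masses are not known exactly. Their poses are not given: they have to be found in the camera images.
- unit: Two-drawer grey steel bench-top unit, fixed, 240 deep (x) x 250 wide (y) x 150 high (mm). Origin: foot of its front, in the middle, on the bench; the front is the plane x = 0 in its frame and faces the robot (small yaw). At the back of the bench, left or right, beside the power supply. Top bare. The upper drawer stands half open; the lower one is shut and not used.
- drawer (a joint): Opening of the upper drawer in m: 0 fully home, 0.205 its end stop; starts 0.095 to 0.13, about half open. It slides along the unit's x axis (opens to -x) with about 2.5 N of friction, stays where it is left, and has no latch. Pushing anything in it along x drags the drawer along.
- drawer_floor (a point): Centre of the upper drawer's inner floor, on its surface, 87 mm above the bench; moves with the drawer; axes are the unit's (x to the back, y left, z up). Inside 224 long (x) x 220 wide (y); side and back walls 4 thick, 46 high. Front panel's inner face at x = -112, its top 57 above the floor. Open by q mm, only x = -112 to q - 116 is clear of the unit, whose roof is 59 above the floor.
- drawer_pull (a point): Foremost point of the upper drawer's handle, at its middle: a level steel D-bar 90 mm long (y), 8 mm thick, 112 mm above the bench; axes are the unit's. This point is 26 mm in front of the drawer's front panel (outer face; panel 244 wide, 10 thick, from 80 to 144 mm above the bench). Pushed along +x it shuts the drawer.
- meter: The multimeter: black handheld instrument 140 long (x) x 62 wide (y) x 36 high: a flat-sided block 32 high with a grey face, a display near its +x end, and a 36 mm round dial rising 4 above. About 0.3 kg. Origin: centre of its underside. Lies face up on the bench in front of the power supply, things close around it, free for 28 mm or more beside its long sides.
- case: Flat closed parts case of grey plastic with a ribbed clear lid, 110 long (x) x 100 wide (y) x 30 high, about 0.25 kg, too wide to grip. Origin: centre of its underside. It lies loose on the floor of the upper drawer, midway between its side walls and partly under the unit's roof at the start, more than 40 mm behind the front panel, a little turned, its 100 mm side across the drawer.
- supply: Bench power supply, fixed grey box 240 deep (x) x 240 wide (y) x 148 high, its front with display and knobs towards the robot. Origin: foot of its front, in the middle, on the bench; knobs stick out to x = -12.
- spool: Bystander: solder spool standing on its flange, 62 mm diameter, 54 high, beside the meter. Origin: centre of its underside.
- sensor_a: Bystander: cream cup-shaped potted sensor with a dark foot, 60 mm diameter, 58 high, on the other side of the meter. Origin: centre of its underside.
- sensor_b: Bystander: another such sensor, 60 mm diameter, 58 high, standing far to the left. Origin: centre of its underside.
- adapter: Bystander: black power adapter block, 55 (x) x 100 (y) x 34 high, lying across the near end of the meter; smooth, without dial or display. Origin: centre of its underside.
- scissors: Bystander: scissors, 175 mm long, 12 high, lying on the bench between the robot and the open drawer. Origin: their pivot; blades to +x.
- screwdriver: Bystander: screwdriver, 180 mm long, under 35 high, lying far to the right, handle to -x.
Not all that is in view belongs to the job. What is shaped like the meter but turquoise is not meant. Leave any pink look-alike of the case alone.

How it is judged:
On the way, in this order (a step that is already met when the one before it is completed fails the run):
1. the drawer is drawn right out (open more than 185 mm of 205) (value of joint drawer above 0.185 m), for 0.2 s.
2. the parts case lies flat against one side wall of the still open drawer (its centre more than 45 mm from the drawer's middle) ((y of case in the frame of drawer_floor above 0.045 m or y of case in the frame of drawer_floor below -0.045 m) and z of case in the frame of drawer_floor below 0.008 m and value of joint drawer above 0.12 m), for 0.2 s.
3. the multimeter lies flat on the floor of the still open drawer, display up (x of meter in the frame of drawer_floor between -0.112 and 0.112 m and y of meter in the frame of drawer_floor between -0.09 and 0.09 m and z of meter in the frame of drawer_floor between -0.008 and 0.008 m and angle between meter's own z axis and vertical below 0.1 rad and value of joint drawer above 0.12 m), for 0.2 s.
4. the drawer is fully home (value of joint drawer below 0.006 m), for 0.2 s.
At the end, for the whole second after the job is handed in: Drawer home within 6 mm; multimeter at rest flat on its floor, display up (0.1 rad, 8 mm), the parts case flat beside it against a side wall (centre over 40 mm off the drawer's middle); spool, sensors, adapter, scissors and screwdriver within 30 mm of their starts (value of joint drawer below 0.006 m and x of meter in the frame of drawer_floor between -0.112 and 0.112 m and y of meter in the frame of drawer_floor between -0.09 and 0.09 m and z of meter in the frame of drawer_floor between -0.008 and 0.008 m and angle between each of meter, case's own z axis and vertical below 0.1 rad and x of case in the frame of drawer_floor between -0.112 and 0.112 m and y of case in the frame of drawer_floor between -0.07 and 0.07 m and z of case in the frame of drawer_floor between -0.008 and 0.008 m and (y of case in the frame of drawer_floor above 0.04 m or y of case in the frame of drawer_floor below -0.04 m) and linear speed of each of meter, case below 0.02 m/s and distance of each of spool, sensor_a, sensor_b, adapter, scissors, screwdriver from where it was at the start of the episode below 0.03 m); the robot touches nothing.
It fails at once if the parts case is lifted off the drawer's floor (more than 20 mm) (z of case in the frame of drawer_floor above 0.02 m).
It fails at once if the multimeter is dropped into the drawer (let go more than 15 mm above its floor) or banged down (more than 60 N) (contact force between meter and unit above 60 N or (contact force between meter and the fingers below 0.3 N and z of meter in the frame of drawer_floor above 0.015 m and x of meter in the frame of drawer_floor between -0.14 and 0.14 m and y of meter in the frame of drawer_floor between -0.12 and 0.12 m)).
It fails at once if the drawer is slammed (closes faster than 0.5 m/s) (velocity of joint drawer below -0.5 m/s).
It fails at once if the multimeter is turned over (more than 1 rad) (angle between meter's own z axis and vertical above 1 rad).
It fails at once if a bystander (spool, sensor, adapter, scissors, screwdriver) is shifted more than 30 mm (distance of any of spool, sensor_a, sensor_b, adapter, scissors, screwdriver from where it was at the start of the episode above 0.03 m).
It also fails if it takes over 69 s, if anything falls off the work surface, if the arm or the gripper's body presses on something with over 40 N, if the wrist force passes 120 N, or if a joint passes its speed limit or range.

### The arm

A 6-joint arm with a two-finger parallel gripper is mounted at the origin on the work surface. World frame = base frame: x ahead of the robot, y to its left, z up, the work surface at z = 0. Lengths are in m, angles in rad, forces in N, time in s.
With the tool pointing down it reaches from about 0.35 to 0.875 m from the base axis. Payload 4.2 kg.
Tool frame: the origin (TCP) lies at the very end of the fingers, on their centre line; the grasp point (between the pads) lies robot.grasp_offset behind it (robot.grasp_offset is the distance from the TCP to the grasp point, in m); z points along the fingers, y is the line along which they close (so a half turn about z gives the same grasp; the last joint's range is limited). The gripper opens to 85 mm and grips with 20 to 120 N. Pads are 22 mm wide; open, the fingers measure 114 mm over their backs; the gripper's body (76 mm by 85 mm) begins 54 mm behind the grasp point. The pads swing forward as they close: fully open they stand 13 mm farther back than shut.
Start: joints at [-1.02, 0.385, 0.008, 0, -1.194, -0.259], TCP at [0.18, -0.599, 0.231] pointing down, gripper open.
Joint ranges: [-3.14, 3.14], [-1.21, 2.06], [-1.07, 1.41], [-3.16, 2.05], [-2.99, -0.16], [-3.1, 3.1]. Speed limits (rad/s): [2.79, 2.79, 3.14, 3.14, 3.14, 3.14].

### API

Orientations are given as a rotation vector (axis times angle).
In Python, from cell import robot, optics gives the robot as it stands.
- The arm moves only by the shell command python3 -m inch 'ROWS' [FORCE]. ROWS is JSON, a list of rows, each an object with "delta_pos": the shift along the tool's x, y, z in cm, a list of three; "dr": the turn, a rotation vector about the tool's x, y, z in degrees, a list of three; "grip": the opening, from 0 (shut) to 1 (fully open). A call has exactly 10 rows; each row is the pose to reach, as a shift and turn from the pose commanded when the call began, along the tool's axes at that moment; what a row does not reach only later rows make up. A row lasts 1/8 s, in which the tool goes at most 62.5 mm and 10.7 degrees, less where a joint would pass 70% of its speed; a pose out of reach is approached as far as the arm can. A call with a gripper value outside its range is refused whole. The fingers move at their own pace and stop on an object; FORCE is the grip in N (left out, the last holds). Time passes only in rows, so rows that repeat a pose let the fingers close, or fill a call up. It gives the time, the measured TCP pose, the force, the opening and the grip force at its end, in the units of the state.
- robot.observe(): the state, without advancing time (a new reading comes with each control period).
- optics.get_image(name): name is "scene" or "top"; returns a dict with "frame" (420x560x3 uint8, red, green, blue), "K" (3x3 intrinsics, pixels), "k1" (the pictures are not rectified: a ray, as slopes to the right and down, at radius r is drawn at 1 + k1 r^2 times it, then the intrinsics apply), "R" (3x3) and "t" (3): a world point X has camera coordinates R X + t. Camera axes: x right, y down, z forward; pixel columns grow to the right and rows downward; lengths in m; the calibration is good to about 2 mm. A picture is of the moment at which its call begins. There is no depth.
- robot.close_job(): hands the job in; it is judged then, once.
The state is a dict: "clock": time; "joints": joint angles; "qd": joint speeds; "joint_torque": joint torques, N m; "tool_pos": TCP position; "tool_rot": TCP orientation; "ft_force": force on the tool from outside, world axes, zero at the start; "torque": the same for the moment, N m; "grip_width": finger opening in m; "grasp_force": force on a finger pad.
Only numpy, scipy, OpenCV 4.12 (cv2) and the standard library are available. Lean on these libraries where they do the work, as an engineer would, in place of code of your own. Each camera call takes 0.05 s, during which the arm holds its last target. There are 200 camera calls.

## Working session

There is one attempt and no reset: what is moved stays moved. The work goes in short steps, Python scripts to look and compute and a shell command to move; the robot and the scene stay as the last step left them, time stands still between calls to the robot, and variables do not carry over. Pictures are saved under pics/ and viewed, at most 10 in all, crops included, and the job is handed in when it is done.

```bash
ls; mkdir -p pics
python3 - <<'E'
from cell import robot, optics
import cv2, numpy as np
print(robot.grasp_offset, robot.observe())
for n in ("scene","top"):
    d=optics.get_image(n); cv2.imwrite(f"pics/{n}0.png",d["frame"][:,:,::-1]); print(n,d["K"],d["k1"],d["R"],d["t"])
E
```

```text
pics
0.0187 {'clock': 0.0, 'joints': array([-1.02044419e+00,  3.85534630e-01,  6.61101922e-03, -4.92274108e-04,
       -1.19398115e+00, -2.58601927e-01]), 'qd': array([-0.00126268, -0.00093896,  0.00117062,  0.00029017, -0.00244883,
        0.0021079 ]), 'joint_torque': array([-1.98844104e-04, -3.92290378e+01,  1.88402188e+01,  4.18610975e+00,
       -4.60826734e-03, -1.27164643e-05]), 'tool_pos': array([ 0.17961633, -0.59802199,  0.23023001]), 'tool_rot': array([ 0.45631461, -3.10786098, -0.00332708]), 'ft_force': array([-0.29591102,  0.77558304, -0.00915041]), 'torque': array([ 0.03197154, -0.01179734, -0.00655464]), 'grasp_force': 0.0, 'grip_width': 0.08537287034768276}
scene [[381.49409539   0.         281.05069825]
 [  0.         381.49409539 212.45001088]
 [  0.           0.           1.        ]] 0.007945269752788902 [[-0.857154    0.51500148  0.0077776 ]
 [ 0.34213311  0.58059448 -0.73881999]
 [-0.38500902 -0.63062154 -0.67385794]] [ 0.45008354 -0.09442296  1.4763309 ]
top [[484.02898898   0.         275.00006655]
 [  0.         484.02898898 206.16340392]
 [  0.           0.           1.        ]] 0.026743227327600615 [[ 1.14397955e-02 -9.99934440e-01  4.96821670e-04]
 [-9.96730620e-01 -1.14428815e-02 -7.99820708e-02]
 [ 7.99825122e-02  4.19781161e-04 -9.96796179e-01]] [-0.01199228  0.52258242  1.51035053]
```

View pics/scene0.png

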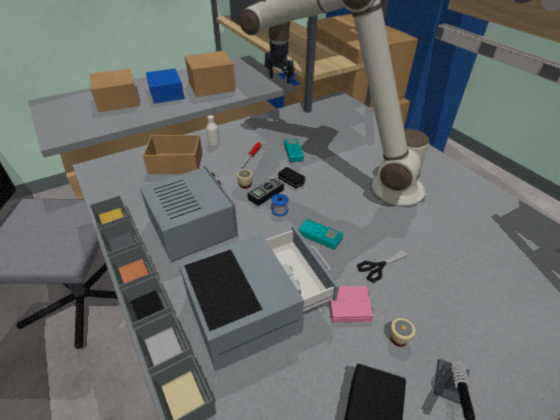

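View pics/top0.png

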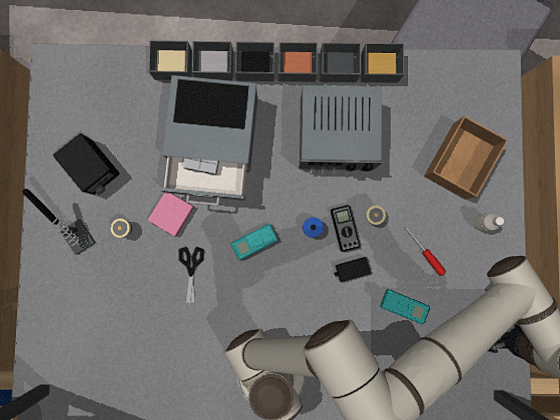

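The top view shows:
- **Unit:** at (212,135), with its half-open drawer at (205,175), the case inside at (200,165) and the handle at (212,208).
- **Bystanders:** scissors at (191,270), spool (313,228), sensor_a (376,215), sensor_b (120,228), adapter (352,269) and screwdriver (425,252).

Candidates for the meter:
- Black, with dial and display, at (345,228): this is the meter.
- Turquoise at (255,242) and (405,305): not meant.
- Adapter at (352,269): smooth, so not it.

Candidates for the case:
- Grey, in the drawer, at (200,165): this is the case.
- Pink at (171,214): leave alone.

```bash
cat > h.py <<'E'
from cell import robot, optics
import cv2, numpy as np
def cam(n):
    return optics.get_image(n)
def ray(d,u,v):
    K=d["K"]; xd=np.array([(u-K[0,2])/K[0,0],(v-K[1,2])/K[1,1]]); x=xd.copy()
    for _ in range(10): x=xd/(1+d["k1"]*(x@x))
    R=np.array(d["R"]);t=np.array(d["t"])
    return -R.T@t, R.T@np.array([x[0],x[1],1])
def atz(d,u,v,z):
    c,r=ray(d,u,v); return c+r*(z-c[2])/r[2]
def proj(d,X):
    p=np.array(d["R"])@np.array(X)+np.array(d["t"]); x=p[:2]/p[2]; x=x*(1+d["k1"]*(x@x))
    return x[0]*d["K"][0,0]+d["K"][0,2], x[1]*d["K"][1,1]+d["K"][1,2]
def tri(d1,p1,d2,p2):
    c1,r1=ray(d1,*p1);c2,r2=ray(d2,*p2)
    s=np.linalg.lstsq(np.c_[r1,-r2],c2-c1,rcond=None)[0]
    a=c1+s[0]*r1;b=c2+s[1]*r2
    return (a+b)/2,np.linalg.norm(a-b)
def crop(d,u0,v0,u1,v1,s,f):
    im=cv2.resize(d["frame"][v0:v1,u0:u1,::-1],None,fx=s,fy=s,interpolation=cv2.INTER_CUBIC)
    for u in range(-(-u0//10)*10,u1,10): cv2.line(im,(int((u-u0+.5)*s),0),(int((u-u0+.5)*s),12 if u%50==0 else 5),(0,0,255),1)
    for v in range(-(-v0//10)*10,v1,10): cv2.line(im,(0,int((v-v0+.5)*s)),(12 if v%50==0 else 5,int((v-v0+.5)*s)),(0,0,255),1)
    cv2.imwrite(f"pics/{f}.png",im)
E
python3 - <<'E'
from h import *
d=cam("top"); crop(d,140,70,400,290,2.7,"topc"); d=cam("scene"); crop(d,170,160,370,350,3.1,"scenec")
E
```

```text
(no output)
```

View pics/topc.png

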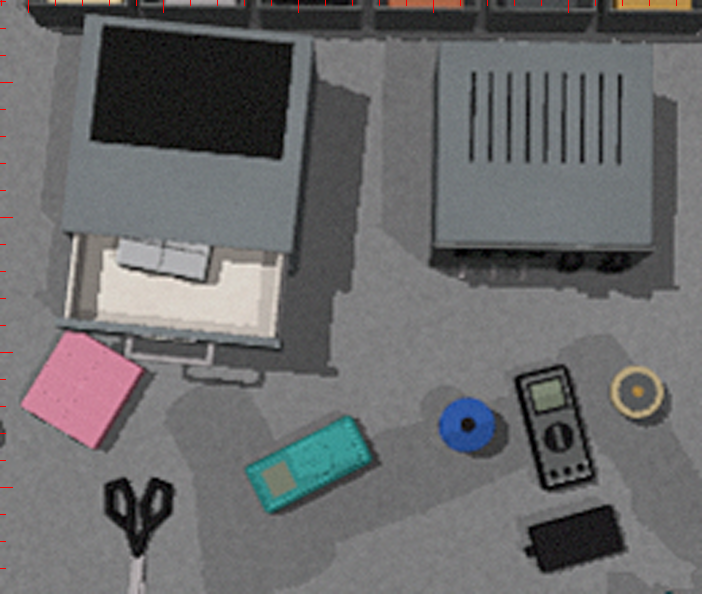

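View pics/scenec.png

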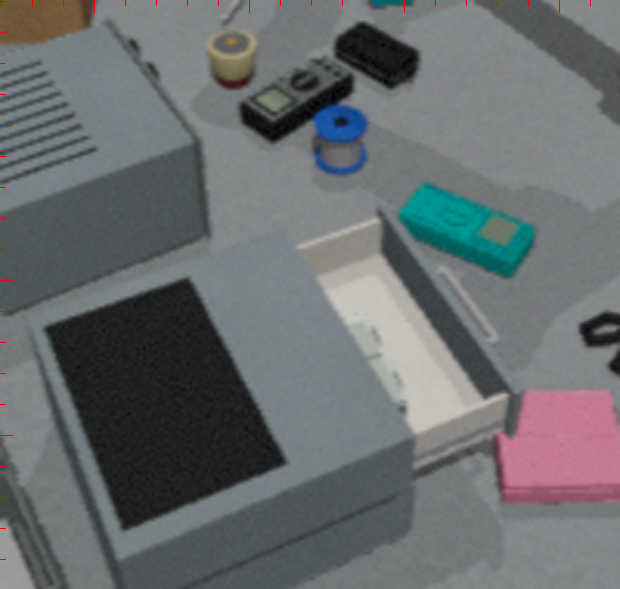

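The crops show:
- **Meter:** black, with its display at top crop (548,393) and dial at (559,438). The display end points to the back.
- **Neighbours:** spool on its left, sensor on its right, adapter at its near end.
- **Drawer handle:** bar at top crop (126..210, ~359).
- **Case:** grey, under the roof edge at (163,258).

Next I'll triangulate these points.

Run:
```python
from h import *
np.set_printoptions(precision=4,suppress=True)
T=cam("top");S=cam("scene")
a=lambda x,y:((x+.5)/2.7-.5+140,(y+.5)/2.7-.5+70)
b=lambda x,y:((x+.5)/3.1-.5+170,(y+.5)/3.1-.5+160)
for n,p,q in [("unit -y",(292,250),(285,232)),("unit +y",(65,232),(412,435)),("panel -y",(280,340),(383,207)),("panel +y",(60,325),(516,388)),("handle -y",(211,360),(441,270)),("handle +y",(127,357),(494,340)),("disp",(548,393),(275,97)),("dial",(559,438),(305,78)),("spool top",(467,424),(341,122)),("sensor a",(637,391),(233,42)),("case -y near",(206,280),(404,408))]:
    print(n,*tri(T,a(*p),S,b(*q)))
print("meter z32",[atz(T,*a(*p),.032)[:2] for p in [(516,376),(565,366),(594,480),(546,490)]])
print("case z117",[atz(T,*a(*p),.117)[:2] for p in [(117,264),(206,280)]])
print("spool",atz(T,*a(467,424),.054),"sens",atz(T,*a(637,391),.058))
print("adapter",[atz(T,*a(*p),.034)[:2] for p in [(528,523),(612,506),(622,548),(545,570)]])
```

```text
unit -y [0.6392 0.0762 0.1434] 0.004192714964443015
unit +y [0.6582 0.3214 0.1426] 0.0009072353731585612
panel -y [0.5411 0.0885 0.1371] 0.005525434112945646
panel +y [0.5576 0.3245 0.1378] 0.0023091442169407787
handle -y [0.5224 0.1648 0.1102] 0.0014439508574747842
handle +y [0.5264 0.2566 0.1078] 0.0024959190054971454
disp [ 0.494  -0.2167  0.0375] 0.003189279976320137
dial [ 0.4436 -0.2305  0.0363] 0.00012377130896833627
spool top [ 0.4577 -0.1229  0.0516] 0.00043953214046099095
sensor a [ 0.4969 -0.3162  0.0555] 0.0017410919105953155
case -y near [0.6087 0.1999 0.0047] 0.048098284987496284
meter z32 [array([ 0.5151, -0.1812]), array([ 0.5274, -0.2381]), array([ 0.3957, -0.2714]), array([ 0.3835, -0.216 ])]
case z117 [array([0.6275, 0.2694]), array([0.6109, 0.1709])]
spool [ 0.4578 -0.1228  0.054 ] sens [ 0.4975 -0.3161  0.058 ]
adapter [array([ 0.3455, -0.1951]), array([ 0.3662, -0.2916]), array([ 0.3184, -0.3028]), array([ 0.2923, -0.2146])]
```

Measured heights match the text to within 6 mm. The unit yaw is about -4.3° and q is about 0.095. My plan is to hook closed fingers inside the front panel and pull, then use the same fingers to push the case sideways and to shut the drawer by its handle. I'm adding a helper that converts targets into tool axes.

```bash
cat >> h.py <<'E'
from scipy.spatial.transform import Rotation as Ro
PSI=np.radians(-4.3)
def go(x,y,z,yawdeg):
    "print deltas (cm, deg) from measured pose to TCP target, tool x = -dir(yaw), pointing down"
    s=robot.observe(); R=Ro.from_rotvec(s["tool_rot"]); a=np.radians(yawdeg)
    Rt=Ro.from_matrix(np.array([[-np.cos(a),-np.sin(a),0],[-np.sin(a),np.cos(a),0],[0,0,-1]]))
    print("delta_pos",np.round(R.inv().apply(np.array([x,y,z])-s["tool_pos"])*100,2),"dr",np.round((R.inv()*Rt).as_rotvec(degrees=True),2))
E
python3 - <<'E'
from h import *
ux=np.array([np.cos(PSI),np.sin(PSI)]); p=np.array([.5494,.2065])+ux*(.010+.022)
print(p); go(p[0],p[1],.23,-4.3)
E
```

```text
[0.58130992 0.20410068]
delta_pos [-61.54  65.31   0.14] dr [ 4.000e-02 -1.000e-02  2.102e+01]
```

```bash
python3 -m inch '[{"delta_pos":[-4,4.2,0],"dr":[0,0,2],"grip":0},{"delta_pos":[-8,8.5,0],"dr":[0,0,4],"grip":0},{"delta_pos":[-12,12.7,0],"dr":[0,0,6],"grip":0},{"delta_pos":[-16,17,0],"dr":[0,0,8],"grip":0},{"delta_pos":[-20,21.2,0],"dr":[0,0,10],"grip":0},{"delta_pos":[-24,25.5,0],"dr":[0,0,12],"grip":0},{"delta_pos":[-28,29.7,0],"dr":[0,0,14],"grip":0},{"delta_pos":[-32,34,0],"dr":[0,0,16],"grip":0},{"delta_pos":[-36,38.2,0],"dr":[0,0,18],"grip":0},{"delta_pos":[-40,42.4,0],"dr":[0,0,21],"grip":0}]' 40; python3 -c "
from h import *
go(.581,.204,.20,-4.3)"
```

```text
clock: 1.55
tool_pos: [0.4415, -0.0755, 0.2317]
tool_rot: [0.119, 3.138, 0.0]
ft_force: [0.5, -0.5, 0.2]
grip_width: -0.0
grasp_force: 0.0
delta_pos [-11.79  28.93   3.19] dr [ 0.01  0.07 -0.05]
```

```bash
python3 -m inch '[{"delta_pos":[-2,4.8,0.5],"dr":[0,0,0],"grip":0},{"delta_pos":[-4,9.6,1],"dr":[0,0,0],"grip":0},{"delta_pos":[-6,14.5,1.5],"dr":[0,0,0],"grip":0},{"delta_pos":[-8,19.3,2],"dr":[0,0,0],"grip":0},{"delta_pos":[-10,24.1,2.5],"dr":[0,0,0],"grip":0},{"delta_pos":[-11.2,27.5,3],"dr":[0,0,0],"grip":0},{"delta_pos":[-11.8,28.9,3.2],"dr":[0,0,0],"grip":0},{"delta_pos":[-11.8,28.9,3.2],"dr":[0,0,0],"grip":0},{"delta_pos":[-11.8,28.9,3.2],"dr":[0,0,0],"grip":0},{"delta_pos":[-11.8,28.9,3.2],"dr":[0,0,0],"grip":0}]'; python3 -c "
from h import *
go(.581,.204,.115,-4.3)
d=cam('top');e=cam('scene');crop(d,140,110,270,220,5,'ta')
im=np.hstack([cv2.resize(d['frame'][110:220,140:260,::-1],(400,367)),cv2.resize(e['frame'][180:310,220:362,::-1],(400,367))]);cv2.imwrite('pics/both.png',im)"
```

```text
clock: 2.8
tool_pos: [0.5799, 0.2009, 0.2]
tool_rot: [0.119, 3.139, 0.0]
ft_force: [0.3, 0.1, 0.4]
grip_width: 0.0
grasp_force: 0.0
delta_pos [-0.08  0.32  8.5 ] dr [ 0.02  0.03 -0.05]
```

View pics/both.png

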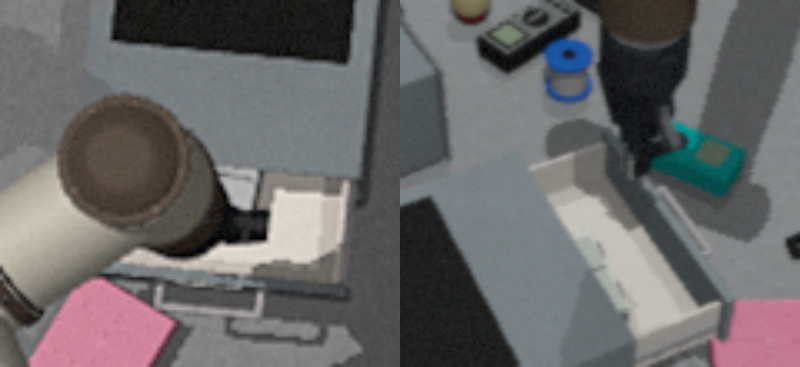

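The closed fingers hang over the gap between the panel and the case (top crop (250,225), scene crop (645,170)). Going down now, then pulling.

```bash
python3 -m inch '[{"delta_pos":[0,0.3,3],"dr":[0,0,0],"grip":0},{"delta_pos":[0,0.3,5],"dr":[0,0,0],"grip":0},{"delta_pos":[0,0.3,6],"dr":[0,0,0],"grip":0},{"delta_pos":[0,0.3,7],"dr":[0,0,0],"grip":0},{"delta_pos":[0,0.3,8],"dr":[0,0,0],"grip":0},{"delta_pos":[0,0.3,8.5],"dr":[0,0,0],"grip":0},{"delta_pos":[0,0.3,8.5],"dr":[0,0,0],"grip":0},{"delta_pos":[0.4,0.3,8.5],"dr":[0,0,0],"grip":0},{"delta_pos":[0.8,0.3,8.5],"dr":[0,0,0],"grip":0},{"delta_pos":[1.1,0.3,8.5],"dr":[0,0,0],"grip":0}]' && python3 -m inch '[{"delta_pos":[0.5,0,0],"dr":[0,0,0],"grip":0},{"delta_pos":[1.3,0,0],"dr":[0,0,0],"grip":0},{"delta_pos":[2.3,0,0],"dr":[0,0,0],"grip":0},{"delta_pos":[3.4,0,0],"dr":[0,0,0],"grip":0},{"delta_pos":[4.5,0,0],"dr":[0,0,0],"grip":0},{"delta_pos":[5.6,0,0],"dr":[0,0,0],"grip":0},{"delta_pos":[6.6,0,0],"dr":[0,0,0],"grip":0},{"delta_pos":[7.4,0,0],"dr":[0,0,0],"grip":0},{"delta_pos":[8,0,0],"dr":[0,0,0],"grip":0},{"delta_pos":[8,0,0],"dr":[0,0,0],"grip":0}]'
```

```text
clock: 4.15
tool_pos: [0.5692, 0.2059, 0.1146]
tool_rot: [0.117, 3.139, 0.0]
ft_force: [0.4, -0.1, -0.1]
grip_width: -0.0001
grasp_force: 0.0
clock: 5.4
tool_pos: [0.4882, 0.211, 0.114]
tool_rot: [-0.117, -3.137, 0.003]
ft_force: [-0.1, -0.2, 0.3]
grip_width: 0.0003
grasp_force: 0.0
```

```bash
python3 -m inch '[{"delta_pos":[0.3,0,0],"dr":[0,0,0],"grip":0},{"delta_pos":[0.6,0,0],"dr":[0,0,0],"grip":0},{"delta_pos":[0.9,0,0],"dr":[0,0,0],"grip":0},{"delta_pos":[1.2,0,0],"dr":[0,0,0],"grip":0},{"delta_pos":[1.4,0,0],"dr":[0,0,0],"grip":0},{"delta_pos":[1.6,0,0],"dr":[0,0,0],"grip":0},{"delta_pos":[1.7,0,0],"dr":[0,0,0],"grip":0},{"delta_pos":[1.8,0,0],"dr":[0,0,0],"grip":0},{"delta_pos":[1.9,0,0],"dr":[0,0,0],"grip":0},{"delta_pos":[2.0,0,0],"dr":[0,0,0],"grip":0}]'; python3 -c "
from h import *
d=cam('top');e=cam('scene')
im=np.hstack([cv2.resize(d['frame'][110:240,140:270,::-1],(400,400),interpolation=cv2.INTER_CUBIC),cv2.resize(e['frame'][190:320,240:370,::-1],(400,400),interpolation=cv2.INTER_CUBIC)]);cv2.imwrite('pics/b2.png',im)"
```

```text
clock: 6.65
tool_pos: [0.4697, 0.2134, 0.1143]
tool_rot: [0.117, 3.139, 0.0]
ft_force: [2.9, -0.3, -1.5]
grip_width: -0.0001
grasp_force: 1.3
```

View pics/b2.png

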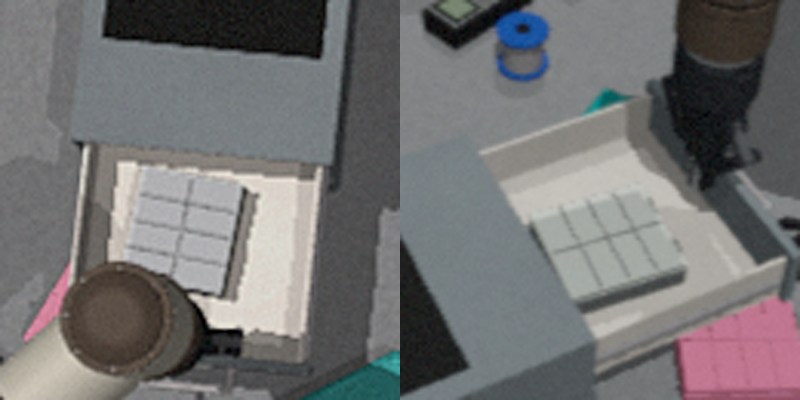

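The drawer is almost fully out. The case is wholly in the open area at top crop (187,230), with the wide gap on its right (-y) side. I'll pull a little further to find the stop, then measure.

```bash
python3 -m inch '[{"delta_pos":[0.1,0,0],"dr":[0,0,0],"grip":0},{"delta_pos":[0.2,0,0],"dr":[0,0,0],"grip":0},{"delta_pos":[0.3,0,0],"dr":[0,0,0],"grip":0},{"delta_pos":[0.4,0,0],"dr":[0,0,0],"grip":0},{"delta_pos":[0.5,0,0],"dr":[0,0,0],"grip":0},{"delta_pos":[0.6,0,0],"dr":[0,0,0],"grip":0},{"delta_pos":[0.7,0,0],"dr":[0,0,0],"grip":0},{"delta_pos":[0.7,0,0],"dr":[0,0,0],"grip":0},{"delta_pos":[0.7,0,0],"dr":[0,0,0],"grip":0},{"delta_pos":[0.7,0,0],"dr":[0,0,0],"grip":0}]'
python3 - <<'E'
from h import *
np.set_printoptions(precision=4,suppress=True)
T=cam("top");S=cam("scene")
a=lambda x,y:((x+.5)/400*130-.5+140,(y+.5)/400*130-.5+110)
b=lambda x,y:((x-400+.5)/400*130-.5+240,(y+.5)/400*130-.5+190)
# case lid corners seen in the last picture (drawer 7 mm further in now at most)
for n,p,q in [("back +y",(141,168),(580,300)),("back -y",(245,182),(531,220)),("front -y",(222,296),(635,190)),]: 
    print(n,*tri(T,a(*p),S,b(*q)))
print("z117",[atz(T,*a(*p),.117)[:2] for p in [(141,168),(245,182),(222,296),(128,240)]])
print("walls z133: +y outer/inner, -y inner, outer",[atz(T,*a(*p),.133)[:2] for p in [(82,145),(96,145),(316,168),(327,168)]],[atz(T,*a(*p),.133)[:2] for p in [(304,340),(311,340)]])
print("floor edge +y",atz(T,*a(113,195),.087))
E
```

```text
clock: 8.0
tool_pos: [0.4626, 0.2138, 0.1144]
tool_rot: [-0.117, -3.139, 0.0]
ft_force: [0.7, 0.0, -0.5]
grip_width: 0.0002
grasp_force: 0.4
back +y [0.636  0.2645 0.1129] 0.004717318562728224
back -y [0.624  0.1641 0.1073] 0.005568024701588216
front -y [0.5163 0.1819 0.1029] 0.0035914925625314606
z117 [array([0.6372, 0.2623]), array([0.6248, 0.1613]), array([0.5137, 0.1812]), array([0.5669, 0.273 ])]
walls z133: +y outer/inner, -y inner, outer [array([0.6561, 0.3163]), array([0.6563, 0.3029]), array([0.6366, 0.0917]), array([0.6367, 0.0811])] [array([0.4714, 0.1003]), array([0.4715, 0.0937])]
floor edge +y [0.6149 0.2948 0.087 ]
```

The drawer is out, with its inner face at about x 0.4515, so q is about 0.2. The case centre is at (0.5755, 0.222), 18 mm left of the middle and turned about -6° relative to the drawer. Moving to its right side to push it left.

```bash
python3 -c "
from h import *
go(.5687,.1311,.096,-4.3)"
```

```text
delta_pos [-11.2   -7.45   1.84] dr [-0.01 -0.01  0.02]
```

```bash
python3 -m inch '[{"delta_pos":[-0.6,0,0],"dr":[0,0,0],"grip":0},{"delta_pos":[-0.8,0,-3],"dr":[0,0,0],"grip":0},{"delta_pos":[-1,0,-5.5],"dr":[0,0,0],"grip":0},{"delta_pos":[-4,-2.5,-6],"dr":[0,0,0],"grip":0},{"delta_pos":[-8,-5.5,-6],"dr":[0,0,0],"grip":0},{"delta_pos":[-11.2,-7.5,-6],"dr":[0,0,0],"grip":0},{"delta_pos":[-11.2,-7.5,-5.5],"dr":[0,0,0],"grip":0},{"delta_pos":[-11.2,-7.5,-2],"dr":[0,0,0],"grip":0},{"delta_pos":[-11.2,-7.5,0],"dr":[0,0,0],"grip":0},{"delta_pos":[-11.2,-7.5,1],"dr":[0,0,0],"grip":0}]' && python3 -m inch '[{"delta_pos":[0,0,0.5],"dr":[0,0,0],"grip":0},{"delta_pos":[0,0,0.8],"dr":[0,0,0],"grip":0},{"delta_pos":[0,0.5,0.8],"dr":[0,0,0],"grip":0},{"delta_pos":[0,1.2,0.8],"dr":[0,0,0],"grip":0},{"delta_pos":[0,2,0.8],"dr":[0,0,0],"grip":0},{"delta_pos":[0,2.7,0.8],"dr":[0,0,0],"grip":0},{"delta_pos":[0,3.4,0.8],"dr":[0,0,0],"grip":0},{"delta_pos":[0,4.1,0.8],"dr":[0,0,0],"grip":0},{"delta_pos":[0,4.8,0.8],"dr":[0,0,0],"grip":0},{"delta_pos":[0,5.2,0.8],"dr":[0,0,0],"grip":0}]'
```

```text
clock: 9.35
tool_pos: [0.5675, 0.1306, 0.1028]
tool_rot: [-0.117, -3.137, 0.002]
ft_force: [0.4, -0.8, -0.5]
grip_width: -0.0001
grasp_force: 0.0
clock: 10.6
tool_pos: [0.5728, 0.1829, 0.0964]
tool_rot: [0.117, 3.139, -0.0]
ft_force: [-0.2, -1.2, 1.2]
grip_width: -0.0001
grasp_force: 1.0
```

```bash
python3 -m inch '[{"delta_pos":[0,0.2,0],"dr":[0,0,0],"grip":0},{"delta_pos":[0,0.4,0],"dr":[0,0,0],"grip":0},{"delta_pos":[0,0.6,0],"dr":[0,0,0],"grip":0},{"delta_pos":[0,0.7,0],"dr":[0,0,0],"grip":0},{"delta_pos":[0,0.8,0],"dr":[0,0,0],"grip":0},{"delta_pos":[0,0.9,0],"dr":[0,0,0],"grip":0},{"delta_pos":[0,1,0],"dr":[0,0,0],"grip":0},{"delta_pos":[0,1.1,0],"dr":[0,0,0],"grip":0},{"delta_pos":[0,1.2,0],"dr":[0,0,0],"grip":0},{"delta_pos":[0,1.2,0],"dr":[0,0,0],"grip":0}]'
```

```text
clock: 11.85
tool_pos: [0.5736, 0.1946, 0.0962]
tool_rot: [-0.117, -3.139, -0.0]
ft_force: [-0.0, -0.6, 0.1]
grip_width: 0.0002
grasp_force: 0.7
```

```bash
python3 -m inch '[{"delta_pos":[0,0.05,0],"dr":[0,0,0],"grip":0},{"delta_pos":[0,0.1,0],"dr":[0,0,0],"grip":0},{"delta_pos":[0,0.15,0],"dr":[0,0,0],"grip":0},{"delta_pos":[0,0.2,0],"dr":[0,0,0],"grip":0},{"delta_pos":[0,0.25,0],"dr":[0,0,0],"grip":0},{"delta_pos":[0,0.3,0],"dr":[0,0,0],"grip":0},{"delta_pos":[0,0.35,0],"dr":[0,0,0],"grip":0},{"delta_pos":[0,0.4,0],"dr":[0,0,0],"grip":0},{"delta_pos":[0,0.4,0],"dr":[0,0,0],"grip":0},{"delta_pos":[0,0.4,0],"dr":[0,0,0],"grip":0}]'; python3 -c "
from h import *
d=cam('top');e=cam('scene')
im=np.hstack([cv2.resize(d['frame'][110:240,140:270,::-1],(400,400),interpolation=cv2.INTER_CUBIC),cv2.resize(e['frame'][190:320,240:370,::-1],(400,400),interpolation=cv2.INTER_CUBIC)]);cv2.imwrite('pics/b3.png',im)"
```

```text
clock: 13.1
tool_pos: [0.5739, 0.1985, 0.0963]
tool_rot: [0.117, 3.139, 0.0]
ft_force: [0.3, -1.6, -0.2]
grip_width: 0.0
grasp_force: 0.5
```

View pics/b3.png

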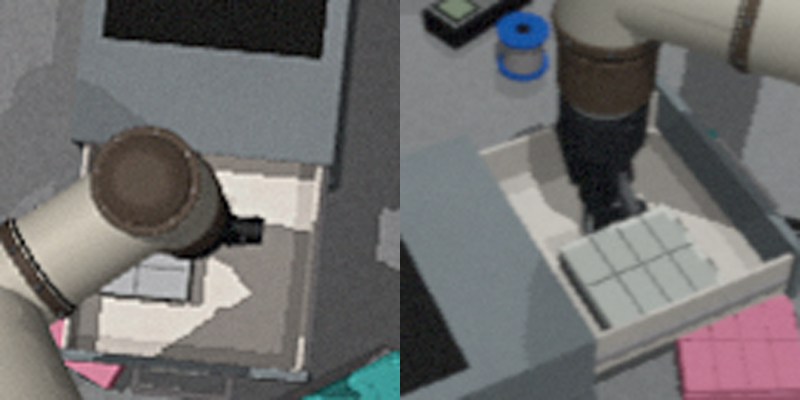

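The case has reached the left wall and straightened (top crop (145,277), scene crop (640,265)). A couple more mm will seat it.

```bash
python3 -m inch '[{"delta_pos":[0,0.05,0],"dr":[0,0,0],"grip":0},{"delta_pos":[0,0.1,0],"dr":[0,0,0],"grip":0},{"delta_pos":[0,0.15,0],"dr":[0,0,0],"grip":0},{"delta_pos":[0,0.2,0],"dr":[0,0,0],"grip":0},{"delta_pos":[0,0.25,0],"dr":[0,0,0],"grip":0},{"delta_pos":[0,0.25,0],"dr":[0,0,0],"grip":0},{"delta_pos":[0,0.25,0],"dr":[0,0,0],"grip":0},{"delta_pos":[0,0.25,0],"dr":[0,0,0],"grip":0},{"delta_pos":[0,0.25,0],"dr":[0,0,0],"grip":0},{"delta_pos":[0,0.25,0],"dr":[0,0,0],"grip":0}]'
python3 - <<'E'
from h import *
a=lambda x,y:((x+.5)/400*130-.5+140,(y+.5)/400*130-.5+110)
T=cam("top"); print([atz(T,*a(*p),.117)[:2] for p in [(190,298),(102,292)]])
E
```

```text
clock: 14.45
tool_pos: [0.5741, 0.201, 0.0963]
tool_rot: [0.117, 3.139, 0.0]
ft_force: [-0.7, 0.5, 0.1]
grip_width: 0.0001
grasp_force: 0.3
[array([0.51143753, 0.21191834]), array([0.51625925, 0.29661646])]
```

The case's right edge is now about 5 mm left of the middle, so its centre is at about +56 mm, which is enough. Backing off, going up and across to the meter.

```bash
python3 -m inch '[{"delta_pos":[0,-0.6,0],"dr":[0,0,0],"grip":0},{"delta_pos":[0,-2,0],"dr":[0,0,0],"grip":0},{"delta_pos":[0,-2.5,-2],"dr":[0,0,0],"grip":0},{"delta_pos":[0,-2.5,-6],"dr":[0,0,0],"grip":0},{"delta_pos":[0,-2.5,-10],"dr":[0,0,0],"grip":0},{"delta_pos":[1,-7,-11],"dr":[0,0,-2],"grip":0},{"delta_pos":[2.5,-12,-11],"dr":[0,0,-5],"grip":0},{"delta_pos":[4,-17,-11],"dr":[0,0,-8],"grip":0},{"delta_pos":[5.5,-22,-11],"dr":[0,0,-11],"grip":0.5},{"delta_pos":[7,-27,-11],"dr":[0,0,-14],"grip":0.95}]'; python3 -c "
from h import *
go(.4554,-.2267,.10,14.6)
d=cam('top');e=cam('scene');crop(d,140,110,270,240,4.5,'tb')"
```

```text
clock: 15.75
tool_pos: [0.4829, -0.0652, 0.2066]
tool_rot: [-0.268, 3.129, -0.0]
ft_force: [1.3, -1.0, -0.5]
grip_width: 0.0359
grasp_force: 0.0
delta_pos [  5.46 -15.45  10.66] dr [-0.01  0.04 -4.8 ]
```

View pics/tb.png

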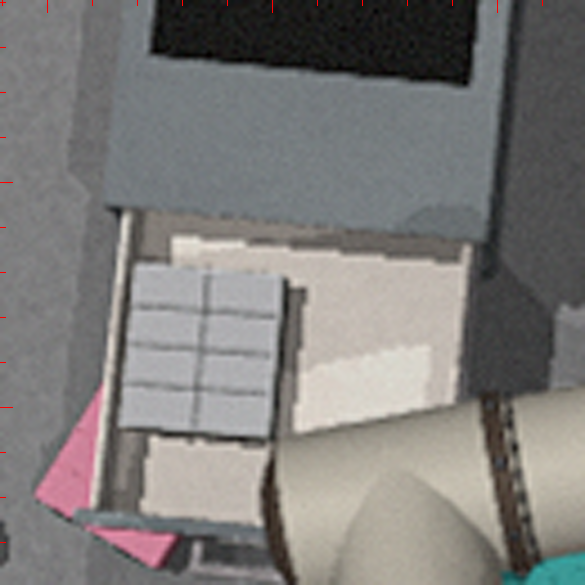

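The case lies flat along the left wall (lid corners in the crop: (133,262), (285,275), (270,437), (118,428)), leaving a wide strip on the right.

```bash
python3 -m inch '[{"delta_pos":[1.5,-4,0],"dr":[0,0,-1.5],"grip":0.95},{"delta_pos":[3,-8,1],"dr":[0,0,-3],"grip":0.95},{"delta_pos":[4.5,-12,3],"dr":[0,0,-4.8],"grip":0.95},{"delta_pos":[5.5,-15.4,6],"dr":[0,0,-4.8],"grip":0.95},{"delta_pos":[5.5,-15.4,9],"dr":[0,0,-4.8],"grip":0.95},{"delta_pos":[5.5,-15.4,10.6],"dr":[0,0,-4.8],"grip":0.95},{"delta_pos":[5.5,-15.4,10.6],"dr":[0,0,-4.8],"grip":0.95},{"delta_pos":[5.5,-15.4,10.6],"dr":[0,0,-4.8],"grip":0.95},{"delta_pos":[5.5,-15.4,10.6],"dr":[0,0,-4.8],"grip":0.95},{"delta_pos":[5.5,-15.4,10.6],"dr":[0,0,-4.8],"grip":0.95}]'
python3 - <<'E'
from h import *
go(.4554,-.2267,.004,14.6)
T=cam("top"); a=lambda x,y:((x+.5)/4.5-.5+140,(y+.5)/4.5-.5+110)
print("case",[atz(T,*a(*p),.117)[:2].round(4) for p in [(133,262),(285,275),(270,437),(118,428)]])
print("wall -y inner",[atz(T,*a(*p),.133)[:2].round(4) for p in [(462,260),(449,395)]],"+y inner",[atz(T,*a(*p),.133)[:2].round(4) for p in [(132,212),(101,508)]])
print("panel +y top outer/inner",[atz(T,*a(*p),.144)[:2].round(4) for p in [(78,520),(80,510)]], "unit front",[atz(T,*a(*p),.15)[:2].round(4) for p in [(104,208),(487,242)]])
im=np.hstack([cv2.resize(T['frame'][180:300,280:400,::-1],(400,400),interpolation=cv2.INTER_CUBIC),cv2.resize(cam('scene')['frame'][150:250,220:320,::-1],(400,400),interpolation=cv2.INTER_CUBIC)]);cv2.imwrite('pics/m.png',im)
E
```

```text
clock: 17.1
tool_pos: [0.4563, -0.2241, 0.101]
tool_rot: [-0.397, 3.115, -0.001]
ft_force: [-0.0, -0.3, -0.4]
grip_width: 0.0814
grasp_force: 0.0
delta_pos [ 0.17 -0.22  9.7 ] dr [-0.03  0.08 -0.07]
case [array([0.6259, 0.3105]), array([0.6184, 0.2099]), array([0.5108, 0.2172]), array([0.5155, 0.3172])]
wall -y inner [array([0.6273, 0.0918]), array([0.5383, 0.0988])] +y inner [array([0.6564, 0.3085]), array([0.4621, 0.323 ])]
panel +y top outer/inner [array([0.4537, 0.335 ]), array([0.4602, 0.3339])] unit front [array([0.6558, 0.3229]), array([0.6365, 0.0746])]
```

View pics/m.png

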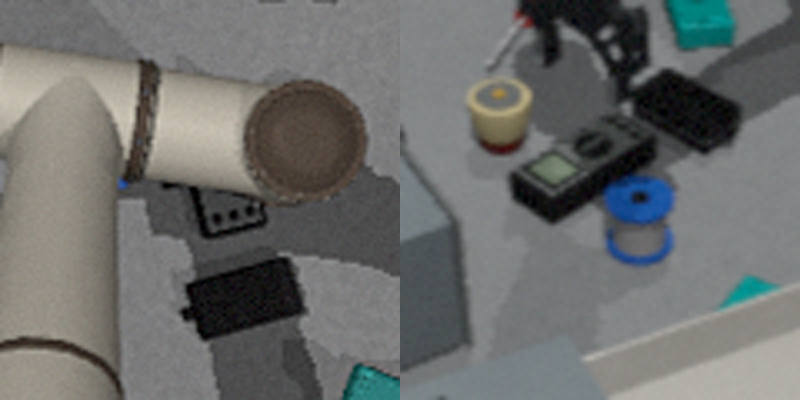

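The open fingers stand over the meter, display to the back, with spool and sensor clear on both sides. Descending and gripping.

```bash
python3 -m inch '[{"delta_pos":[0.2,-0.2,2],"dr":[0,0,0],"grip":0.95},{"delta_pos":[0.2,-0.2,4],"dr":[0,0,0],"grip":0.95},{"delta_pos":[0.2,-0.2,6],"dr":[0,0,0],"grip":0.95},{"delta_pos":[0.2,-0.2,8],"dr":[0,0,0],"grip":0.95},{"delta_pos":[0.2,-0.2,9.2],"dr":[0,0,0],"grip":0.95},{"delta_pos":[0.2,-0.2,9.7],"dr":[0,0,0],"grip":0.95},{"delta_pos":[0.2,-0.2,9.7],"dr":[0,0,0],"grip":0.9},{"delta_pos":[0.2,-0.2,9.7],"dr":[0,0,0],"grip":0.5},{"delta_pos":[0.2,-0.2,9.7],"dr":[0,0,0],"grip":0.5},{"delta_pos":[0.2,-0.2,9.7],"dr":[0,0,0],"grip":0.5}]' 50 && python3 -m inch '[{"delta_pos":[0,0,0],"dr":[0,0,0],"grip":0.5},{"delta_pos":[0,0,0],"dr":[0,0,0],"grip":0.5},{"delta_pos":[0,0,-1],"dr":[0,0,0],"grip":0.5},{"delta_pos":[0,0,-3],"dr":[0,0,0],"grip":0.5},{"delta_pos":[0,0,-6],"dr":[0,0,0],"grip":0.5},{"delta_pos":[0,0,-10],"dr":[0,0,0],"grip":0.5},{"delta_pos":[0,0,-14],"dr":[0,0,0],"grip":0.5},{"delta_pos":[0,0,-17],"dr":[0,0,0],"grip":0.5},{"delta_pos":[0,0,-19],"dr":[0,0,0],"grip":0.5},{"delta_pos":[0,0,-19],"dr":[0,0,0],"grip":0.5}]'; python3 -c "
from h import *
go(.535,.1575,.193,-4.3)"
```

```text
clock: 18.45
tool_pos: [0.4552, -0.2267, 0.0042]
tool_rot: [-0.397, 3.115, -0.001]
ft_force: [0.3, 1.3, 5.6]
grip_width: 0.061
grasp_force: 56.4
clock: 19.7
tool_pos: [0.4548, -0.2266, 0.1946]
tool_rot: [-0.396, 3.113, -0.001]
ft_force: [-0.0, -0.5, -2.2]
grip_width: 0.0612
grasp_force: 55.8
delta_pos [-17.38  35.18   0.18] dr [-0.03  0.18 18.81]
```

Meter held (61 mm wide, 2.2 N weight). Carrying it over the drawer.

```bash
python3 -m inch '[{"delta_pos":[-1,2,0],"dr":[0,0,1],"grip":0.5},{"delta_pos":[-3,6,0],"dr":[0,0,3],"grip":0.5},{"delta_pos":[-5.5,11,0],"dr":[0,0,6],"grip":0.5},{"delta_pos":[-8,16.2,0],"dr":[0,0,9],"grip":0.5},{"delta_pos":[-10.6,21.5,0],"dr":[0,0,12],"grip":0.5},{"delta_pos":[-13.2,26.7,0],"dr":[0,0,15],"grip":0.5},{"delta_pos":[-15.6,31.5,0],"dr":[0,0,17.5],"grip":0.5},{"delta_pos":[-16.9,34.2,0],"dr":[0,0,18.6],"grip":0.5},{"delta_pos":[-17.4,35.2,0],"dr":[0,0,18.8],"grip":0.5},{"delta_pos":[-17.4,35.2,0],"dr":[0,0,18.8],"grip":0.5}]' 50; python3 -c "
from h import *
go(.535,.1575,.092,-4.3)
d=cam('top');e=cam('scene')
im=np.hstack([cv2.resize(d['frame'][110:240,140:270,::-1],(400,400),interpolation=cv2.INTER_CUBIC),cv2.resize(e['frame'][190:320,240:370,::-1],(400,400),interpolation=cv2.INTER_CUBIC)]);cv2.imwrite('pics/b4.png',im)"
```

```text
clock: 20.95
tool_pos: [0.5339, 0.1576, 0.1919]
tool_rot: [-0.116, -3.137, 0.002]
ft_force: [0.0, -1.0, -2.6]
grip_width: 0.0609
grasp_force: 55.6
delta_pos [-0.13  0.01  9.99] dr [-0.08 -0.15  0.05]
```

View pics/b4.png

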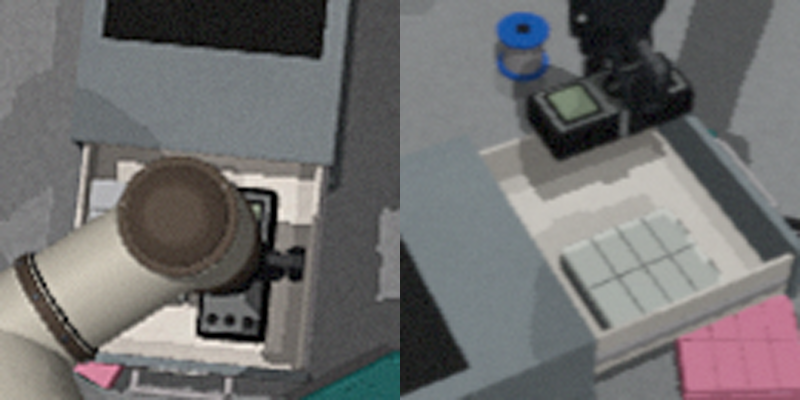

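The meter hangs display up over the right-hand strip, clear of case, wall and panel. Lowering.

```bash
python3 -m inch '[{"delta_pos":[-0.1,0,1],"dr":[0,0,0],"grip":0.5},{"delta_pos":[-0.1,0,2.5],"dr":[0,0,0],"grip":0.5},{"delta_pos":[-0.1,0,4],"dr":[0,0,0],"grip":0.5},{"delta_pos":[-0.1,0,5.5],"dr":[0,0,0],"grip":0.5},{"delta_pos":[-0.1,0,7],"dr":[0,0,0],"grip":0.5},{"delta_pos":[-0.1,0,8],"dr":[0,0,0],"grip":0.5},{"delta_pos":[-0.1,0,8.8],"dr":[0,0,0],"grip":0.5},{"delta_pos":[-0.1,0,9.3],"dr":[0,0,0],"grip":0.5},{"delta_pos":[-0.1,0,9.5],"dr":[0,0,0],"grip":0.5},{"delta_pos":[-0.1,0,9.5],"dr":[0,0,0],"grip":0.5}]' 50 && python3 -m inch '[{"delta_pos":[0,0,0.05],"dr":[0,0,0],"grip":0.5},{"delta_pos":[0,0,0.1],"dr":[0,0,0],"grip":0.5},{"delta_pos":[0,0,0.15],"dr":[0,0,0],"grip":0.5},{"delta_pos":[0,0,0.2],"dr":[0,0,0],"grip":0.5},{"delta_pos":[0,0,0.25],"dr":[0,0,0],"grip":0.5},{"delta_pos":[0,0,0.3],"dr":[0,0,0],"grip":0.5},{"delta_pos":[0,0,0.35],"dr":[0,0,0],"grip":0.5},{"delta_pos":[0,0,0.4],"dr":[0,0,0],"grip":0.5},{"delta_pos":[0,0,0.4],"dr":[0,0,0],"grip":0.5},{"delta_pos":[0,0,0.4],"dr":[0,0,0],"grip":0.5}]'
```

```text
clock: 22.3
tool_pos: [0.5358, 0.1578, 0.0985]
tool_rot: [0.117, 3.139, 0.0]
ft_force: [-0.1, 0.4, -2.5]
grip_width: 0.0612
grasp_force: 55.6
clock: 23.55
tool_pos: [0.5357, 0.1577, 0.0943]
tool_rot: [0.117, 3.139, 0.0]
ft_force: [-0.6, 1.0, -2.1]
grip_width: 0.0612
grasp_force: 55.6
```

```bash
python3 -m inch '[{"delta_pos":[0,0,0.05],"dr":[0,0,0],"grip":0.5},{"delta_pos":[0,0,0.1],"dr":[0,0,0],"grip":0.5},{"delta_pos":[0,0,0.15],"dr":[0,0,0],"grip":0.5},{"delta_pos":[0,0,0.18],"dr":[0,0,0],"grip":0.5},{"delta_pos":[0,0,0.2],"dr":[0,0,0],"grip":0.5},{"delta_pos":[0,0,0.23],"dr":[0,0,0],"grip":0.5},{"delta_pos":[0,0,0.26],"dr":[0,0,0],"grip":0.5},{"delta_pos":[0,0,0.28],"dr":[0,0,0],"grip":0.5},{"delta_pos":[0,0,0.3],"dr":[0,0,0],"grip":0.5},{"delta_pos":[0,0,0.3],"dr":[0,0,0],"grip":0.5}]' 50
```

```text
clock: 24.8
tool_pos: [0.5357, 0.1577, 0.0913]
tool_rot: [0.117, 3.139, -0.0]
ft_force: [-0.6, -0.1, -2.4]
grip_width: 0.061
grasp_force: 55.6
```

```bash
python3 -m inch '[{"delta_pos":[0,0,0.02],"dr":[0,0,0],"grip":0.5},{"delta_pos":[0,0,0.04],"dr":[0,0,0],"grip":0.5},{"delta_pos":[0,0,0.06],"dr":[0,0,0],"grip":0.5},{"delta_pos":[0,0,0.07],"dr":[0,0,0],"grip":0.5},{"delta_pos":[0,0,0.08],"dr":[0,0,0],"grip":0.5},{"delta_pos":[0,0,0.09],"dr":[0,0,0],"grip":0.5},{"delta_pos":[0,0,0.1],"dr":[0,0,0],"grip":0.5},{"delta_pos":[0,0,0.1],"dr":[0,0,0],"grip":0.5},{"delta_pos":[0,0,0.1],"dr":[0,0,0],"grip":0.5},{"delta_pos":[0,0,0.1],"dr":[0,0,0],"grip":0.5}]' 50
```

```text
clock: 26.05
tool_pos: [0.5361, 0.1577, 0.0912]
tool_rot: [0.117, 3.138, 0.0]
ft_force: [-1.4, -0.0, 5.8]
grip_width: 0.0607
grasp_force: 56.7
```

Touched down with 5.8 N. Opening only as far as needed, then going up.

```bash
python3 -m inch '[{"delta_pos":[0,0,0],"dr":[0,0,0],"grip":0.75},{"delta_pos":[0,0,0],"dr":[0,0,0],"grip":0.83},{"delta_pos":[0,0,0],"dr":[0,0,0],"grip":0.83},{"delta_pos":[0,0,0],"dr":[0,0,0],"grip":0.83},{"delta_pos":[0,0,-1],"dr":[0,0,0],"grip":0.83},{"delta_pos":[0,0,-2.5],"dr":[0,0,0],"grip":0.83},{"delta_pos":[0,0,-5],"dr":[0,0,0],"grip":0.83},{"delta_pos":[0,0,-8],"dr":[0,0,0],"grip":0.83},{"delta_pos":[0,0,-10],"dr":[0,0,0],"grip":0.83},{"delta_pos":[0,0,-10],"dr":[0,0,0],"grip":0.83}]'; python3 -c "
from h import *
go(.385,.221,.19,-4.3)
d=cam('top');e=cam('scene')
im=np.hstack([cv2.resize(d['frame'][110:240,140:270,::-1],(400,400),interpolation=cv2.INTER_CUBIC),cv2.resize(e['frame'][190:320,240:370,::-1],(400,400),interpolation=cv2.INTER_CUBIC)]);cv2.imwrite('pics/b5.png',im)"
```

```text
clock: 27.3
tool_pos: [0.5368, 0.1583, 0.1931]
tool_rot: [0.117, 3.135, 0.005]
ft_force: [-0.1, -0.1, 0.0]
grip_width: 0.0708
grasp_force: 0.0
delta_pos [15.6   5.12  0.26] dr [0.19 0.27 0.03]
```

View pics/b5.png

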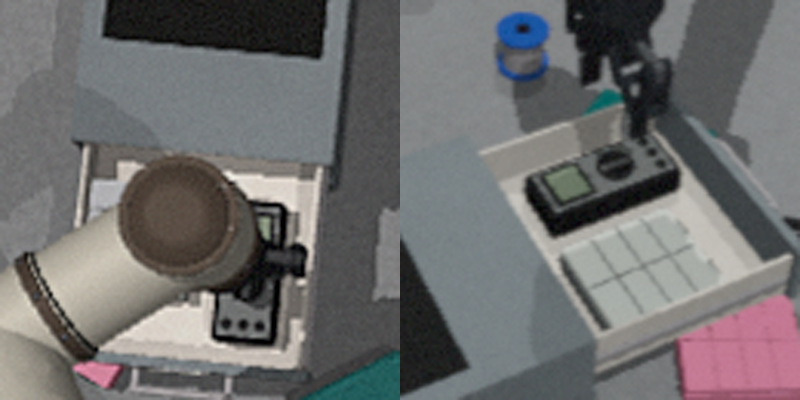

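The meter lies flat beside the case, display up (scene crop (605,185), case (640,265)). I have now viewed 11 pictures, one over the limit of 10, so I'll finish on numbers and force only. Moving in front of the handle with the fingers shut.

```bash
python3 -m inch '[{"delta_pos":[3,1.3,0],"dr":[0,0,0],"grip":0.5},{"delta_pos":[7,2.7,0],"dr":[0,0,0],"grip":0},{"delta_pos":[11,4,0],"dr":[0,0,0],"grip":0},{"delta_pos":[14.5,4.8,0],"dr":[0,0,0],"grip":0},{"delta_pos":[16,4.8,0],"dr":[0,0,0],"grip":0},{"delta_pos":[16,4.8,1],"dr":[0,0,0],"grip":0},{"delta_pos":[16,4.8,4],"dr":[0,0,0],"grip":0},{"delta_pos":[16,4.8,7],"dr":[0,0,0],"grip":0},{"delta_pos":[16,4.8,9],"dr":[0,0,0],"grip":0},{"delta_pos":[16,4.8,9.4],"dr":[0,0,0],"grip":0}]' 40
python3 - <<'E'
from h import *
go(.4045,.216,.098,-4.3)
# handle height / y check from the earlier measured handle, shifted by the pull
T=cam('top');S=cam('scene')
a=lambda x,y:((x+.5)/400*130-.5+140,(y+.5)/400*130-.5+110)
print([atz(T,*a(*p),.116)[:2].round(4) for p in [(133,390),(230,393)]])
E
```

```text
clock: 28.65
tool_pos: [0.3797, 0.2163, 0.0943]
tool_rot: [-0.119, -3.137, 0.006]
ft_force: [0.5, 1.2, 0.0]
grip_width: -0.0004
grasp_force: 0.0
delta_pos [-2.47  0.16 -0.38] dr [-0.21 -0.15 -0.06]
[array([0.4225, 0.2645]), array([0.4206, 0.1716])]
```

```bash
python3 -m inch '[{"delta_pos":[-0.8,0.1,-0.3],"dr":[0,0,0],"grip":0},{"delta_pos":[-1.6,0.1,-0.3],"dr":[0,0,0],"grip":0},{"delta_pos":[-2.2,0.1,-0.3],"dr":[0,0,0],"grip":0},{"delta_pos":[-2.8,0.1,-0.3],"dr":[0,0,0],"grip":0},{"delta_pos":[-3.6,0.1,-0.3],"dr":[0,0,0],"grip":0},{"delta_pos":[-4.6,0.1,-0.3],"dr":[0,0,0],"grip":0},{"delta_pos":[-5.7,0.1,-0.3],"dr":[0,0,0],"grip":0},{"delta_pos":[-6.8,0.1,-0.3],"dr":[0,0,0],"grip":0},{"delta_pos":[-7.9,0.1,-0.3],"dr":[0,0,0],"grip":0},{"delta_pos":[-9,0.1,-0.3],"dr":[0,0,0],"grip":0}]' && python3 -m inch '[{"delta_pos":[-1,0,0],"dr":[0,0,0],"grip":0},{"delta_pos":[-2,0,0],"dr":[0,0,0],"grip":0},{"delta_pos":[-3,0,0],"dr":[0,0,0],"grip":0},{"delta_pos":[-4,0,0],"dr":[0,0,0],"grip":0},{"delta_pos":[-5,0,0],"dr":[0,0,0],"grip":0},{"delta_pos":[-6,0,0],"dr":[0,0,0],"grip":0},{"delta_pos":[-7,0,0],"dr":[0,0,0],"grip":0},{"delta_pos":[-8,0,0],"dr":[0,0,0],"grip":0},{"delta_pos":[-8.8,0,0],"dr":[0,0,0],"grip":0},{"delta_pos":[-9.5,0,0],"dr":[0,0,0],"grip":0}]'
```

```text
clock: 30.0
tool_pos: [0.47, 0.2113, 0.099]
tool_rot: [-0.118, -3.138, 0.001]
ft_force: [-3.6, -1.0, 1.7]
grip_width: 0.0001
grasp_force: 1.5
clock: 31.25
tool_pos: [0.5649, 0.2047, 0.0993]
tool_rot: [0.117, 3.139, 0.0]
ft_force: [-3.2, -2.7, -1.4]
grip_width: 0.0001
grasp_force: 1.4
```

```bash
python3 -m inch '[{"delta_pos":[-0.6,0,0],"dr":[0,0,0],"grip":0},{"delta_pos":[-1.2,0,0],"dr":[0,0,0],"grip":0},{"delta_pos":[-1.8,0,0],"dr":[0,0,0],"grip":0},{"delta_pos":[-2.3,0,0],"dr":[0,0,0],"grip":0},{"delta_pos":[-2.7,0,0],"dr":[0,0,0],"grip":0},{"delta_pos":[-3,0,0],"dr":[0,0,0],"grip":0},{"delta_pos":[-3.3,0,0],"dr":[0,0,0],"grip":0},{"delta_pos":[-3.5,0,0],"dr":[0,0,0],"grip":0},{"delta_pos":[-3.6,0,0],"dr":[0,0,0],"grip":0},{"delta_pos":[-3.7,0,0],"dr":[0,0,0],"grip":0}]' && python3 -m inch '[{"delta_pos":[-0.05,0,0],"dr":[0,0,0],"grip":0},{"delta_pos":[-0.1,0,0],"dr":[0,0,0],"grip":0},{"delta_pos":[-0.15,0,0],"dr":[0,0,0],"grip":0},{"delta_pos":[-0.2,0,0],"dr":[0,0,0],"grip":0},{"delta_pos":[-0.25,0,0],"dr":[0,0,0],"grip":0},{"delta_pos":[-0.3,0,0],"dr":[0,0,0],"grip":0},{"delta_pos":[-0.35,0,0],"dr":[0,0,0],"grip":0},{"delta_pos":[-0.4,0,0],"dr":[0,0,0],"grip":0},{"delta_pos":[-0.4,0,0],"dr":[0,0,0],"grip":0},{"delta_pos":[-0.4,0,0],"dr":[0,0,0],"grip":0}]'
```

```text
clock: 32.5
tool_pos: [0.6012, 0.202, 0.0994]
tool_rot: [0.117, 3.139, 0.0]
ft_force: [-2.9, -1.0, 0.4]
grip_width: -0.0001
grasp_force: 1.3
clock: 33.75
tool_pos: [0.6051, 0.2017, 0.0994]
tool_rot: [-0.117, -3.139, 0.0]
ft_force: [-3.7, -0.9, 0.6]
grip_width: 0.0003
grasp_force: 1.5
```

```bash
python3 -m inch '[{"delta_pos":[-0.05,0,0],"dr":[0,0,0],"grip":0},{"delta_pos":[-0.1,0,0],"dr":[0,0,0],"grip":0},{"delta_pos":[-0.15,0,0],"dr":[0,0,0],"grip":0},{"delta_pos":[-0.2,0,0],"dr":[0,0,0],"grip":0},{"delta_pos":[-0.25,0,0],"dr":[0,0,0],"grip":0},{"delta_pos":[-0.3,0,0],"dr":[0,0,0],"grip":0},{"delta_pos":[-0.3,0,0],"dr":[0,0,0],"grip":0},{"delta_pos":[-0.3,0,0],"dr":[0,0,0],"grip":0},{"delta_pos":[-0.3,0,0],"dr":[0,0,0],"grip":0},{"delta_pos":[-0.3,0,0],"dr":[0,0,0],"grip":0}]'
```

```text
clock: 35.0
tool_pos: [0.6053, 0.2015, 0.0993]
tool_rot: [-0.117, -3.134, 0.002]
ft_force: [-11.2, 1.2, 6.0]
grip_width: 0.0
grasp_force: 5.7
```

A firm stop at x 0.6053 (11 N) puts the handle front about 31 mm ahead of the unit front, where 32 is expected, so the drawer is home. Backing off.

```bash
python3 -m inch '[{"delta_pos":[0.3,0,0],"dr":[0,0,0],"grip":0},{"delta_pos":[1.5,0,0],"dr":[0,0,0],"grip":0},{"delta_pos":[4,0,0],"dr":[0,0,0],"grip":0},{"delta_pos":[8,0,0],"dr":[0,0,0],"grip":0},{"delta_pos":[10,0,-4],"dr":[0,0,0],"grip":0},{"delta_pos":[12,0,-9],"dr":[0,0,0],"grip":0},{"delta_pos":[14,-4,-12],"dr":[0,0,0],"grip":0},{"delta_pos":[16,-10,-14],"dr":[0,0,0],"grip":0},{"delta_pos":[16,-15,-14],"dr":[0,0,0],"grip":0},{"delta_pos":[16,-15,-14],"dr":[0,0,0],"grip":0}]'
python3 - <<'E'
from h import *
robot_img=cam('top'); T=robot_img['frame'].astype(int); O=cv2.imread('pics/top0.png')[:,:,::-1].astype(int)
for n,(u,v) in dict(spool=(313,228),sa=(376,215),sb=(120,228),adapter=(352,269),sciss=(191,265),driver=(425,252),pink=(171,214)).items():
    w=17; A=O[v-w:v+w,u-w:u+w].astype(np.uint8); B=T[v-w-12:v+w+12,u-w-12:u+w+12].astype(np.uint8)
    r=cv2.matchTemplate(B,A,cv2.TM_CCOEFF_NORMED); print(n,round(r.max(),2),np.array(np.unravel_index(r.argmax(),r.shape))-12)
# handle bar when home: expected bar top line; look for bright bar along unit x
P=np.radians(-4.3);ux=np.array([np.cos(P),np.sin(P)]);c=np.array([.6163,.201])
for k in range(-12,26,3):
    for off in (0.0,):
        X=c+ux*k/1000; u,v=proj(robot_img,[X[0],X[1],.116]); print(k,T[int(round(v)),int(round(u))].mean().round(),end=' | ')
print(robot.observe()["clock"],robot.observe()["tool_pos"])
E
```

```text
clock: 36.25
tool_pos: [0.4372, 0.0618, 0.2405]
tool_rot: [0.123, 3.135, 0.003]
ft_force: [0.0, 0.6, 0.2]
grip_width: -0.0001
grasp_force: 0.0
spool 0.89 [0 0]
sa 0.93 [0 0]
sb 0.99 [0 0]
adapter 0.95 [0 0]
sciss 0.38 [12 12]
driver 0.98 [0 0]
pink 0.96 [0 0]
-12 95.0 | -9 95.0 | -6 153.0 | -3 143.0 | 0 84.0 | 3 146.0 | 6 157.0 | 9 109.0 | 12 53.0 | 15 42.0 | 18 85.0 | 21 72.0 | 24 41.0 | 36.3 [0.43771204 0.06295668 0.24024664]
```

Everything matches except the scissors patch, probably because the arm covers it. I'll move the arm aside and recheck.

```bash
python3 -m inch '[{"delta_pos":[0,-4,0],"dr":[0,0,0],"grip":0},{"delta_pos":[0,-8,0],"dr":[0,0,0],"grip":0},{"delta_pos":[0,-12,0],"dr":[0,0,0],"grip":0},{"delta_pos":[0,-16,0],"dr":[0,0,0],"grip":0},{"delta_pos":[0,-20,0],"dr":[0,0,0],"grip":0},{"delta_pos":[0,-24,0],"dr":[0,0,0],"grip":0},{"delta_pos":[0,-28,0],"dr":[0,0,0],"grip":0},{"delta_pos":[0,-30,0],"dr":[0,0,0],"grip":0},{"delta_pos":[0,-30,0],"dr":[0,0,0],"grip":0},{"delta_pos":[0,-30,0],"dr":[0,0,0],"grip":0}]'
python3 - <<'E'
from h import *
T=cam('top')['frame']; O=cv2.imread('pics/top0.png')[:,:,::-1]
u,v,w=191,265,22; r=cv2.matchTemplate(T[v-w-12:v+w+12,u-w-12:u+w+12].copy(),O[v-w:v+w,u-w:u+w].copy(),cv2.TM_CCOEFF_NORMED); print(r.max(),np.array(np.unravel_index(r.argmax(),r.shape))-12)
E
```

```text
clock: 37.55
tool_pos: [0.4157, -0.2347, 0.2391]
tool_rot: [0.116, 3.139, -0.0]
ft_force: [0.3, 0.8, -0.3]
grip_width: -0.0001
grasp_force: 0.0
0.98254436 [0 0]
```

```bash
python3 -c "
from cell import robot
print(robot.close_job())"
```

```text
the job is handed in; nothing more can be done
None
```

The multimeter lies flat, display up, beside the case against the left wall; the drawer is shut, no bystander shifted, and the job was handed in at about 38 s with no verdict shown; I viewed 11 pictures, one over the limit of 10.

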